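# Mount a test disc on a pin-on-disc tester

## Task

Take the steel test disc with the small off-centre drive hole from the tray and mount it on the wear tester: set its centre hole gently over the spigot, then turn it under light pressure until the drive hole drops over the drive pin and the disc lies flat on the seat, and let go. Do not force or knock it down, do not bump the tester, and leave the plain disc where it lies in the tray.

Things in the scene. Friction and masses are not known exactly. Their poses are not given: they have to be found in the camera images.
- disc_center (a point): Centre, half-way up, of the wanted disc: steel, 60 mm across, 10 mm thick, 0.16 to 0.26 kg, flat in the tray, square rims. It alone has two through holes: 12 mm in the centre, for the spigot, and the 8 mm drive hole, its centre 20 mm from the disc's centre along this point's +x. z is the disc's axis, up.
- disc: The same disc; origin at the centre of its underside, 5 mm below disc_center, same axes.
- plain_center (a point): Centre, half-way up, of the plain steel disc that is not wanted: 52 mm across, 7 mm thick, with a centre hole only. It lies in the same tray; which end of the tray holds which disc differs.
- tray: Low stainless tray fixed to the bench, 290 mm (its x) by 220 mm (its y), rim 12 mm high, floor and rims 3 mm thick; origin at the centre of its underside. The discs lie flat on its floor, one about 65 mm to either side of its middle along its x, their centres 70 mm or more from the rims.
- tester: Bench wear tester, a fixed cream box 320 mm (x) by 400 mm (y) with a black top plate 105 mm above the bench, and all it carries: spindle, drip rim, loading arm. Origin at the centre of its underside; x points from its front panel to its back, z up. The loading arm is swung aside, no nearer than 180 mm to the spindle axis, on its +y side, up to 235 mm above the bench.
- seat (a point): Where the spindle axis meets the seat face: the flat top of a steel flange 46 mm across, 135 mm above the bench; axes as the tester's, fixed to its case. With the disc home, its underside lies on this face and disc_center is 5 mm above this point. A drip rim 176 mm across and 8 mm high surrounds the flange on the top plate, 30 mm below the seat face.
- spigot_top (a point): Top of the spigot, 22 mm above seat on the spindle axis: a steel stud 10 mm thick, its last 4 mm tapering to 5 mm. The drive pin also stands on the flange: 6.5 mm thick, 5 mm tall, slightly chamfered, 20 mm from the axis, somewhere within 52 degrees (0.9 rad) either way of this point's -x: not measured, to be seen or felt. The gear motor keeps the spindle from turning.
Things that resemble listed ones, but are neither listed nor needed, are in the scene too. What is shaped like the disc but orange or turquoise is not meant.

How it is judged:
By the outcome, as a careful person would: the job done as asked, in the order asked, and still so for the second after the job is handed in, with the robot touching nothing.
It also fails if it takes over 64 s, if anything falls off the work surface, if the arm or the gripper's body presses on something with over 40 N, if the wrist force passes 120 N, or if a joint passes its speed limit or range.

## Robot

A 7-joint arm with a two-finger parallel gripper is mounted at the origin on the work surface. World frame = base frame: x ahead of the robot, y to its left, z up, the work surface at z = 0. Lengths are in m, angles in rad, forces in N, time in s.
With the tool pointing down it reaches from about 0.4 to 0.85 m from the base axis. Payload 10.4 kg.
Tool frame: the origin (TCP) lies midway between the tips of the shut fingers; the grasp point (between the pads) lies 19 mm behind it; z points along the fingers, x is the direction in which the jaws open and shut, and the axes are right-handed (so a half turn about z gives the same grasp; the last joint's range is limited). The gripper opens to 85 mm and grips with 20 to 120 N. Pads are 22 mm wide; open, the fingers measure 114 mm over their backs; the gripper's body (76 mm by 85 mm) begins 54 mm behind the grasp point. The pads swing forward as they close: fully open they stand 13 mm farther back than shut.
Start: joints at [-1.237, 0.332, -0.065, 1.46, 0.022, 1.35, -0.088], TCP at [0.218, 0.586, 0.231] pointing down, gripper open.
Joint ranges: [-2.6, 2.6], [-0.5, 2.12], [-1.47, 1.34], [0.16, 2.42], [-1.27, 4.41], [0.06, 2.06], [-2.6, 2.6]. Speed limits (rad/s): [2.22, 2.22, 2.79, 2.79, 3.14, 3.14, 3.14].

## Interface

Orientations are given as a unit quaternion [x, y, z, w].
In Python, from workcell import monitor, eyes, ticket, models gives the robot as it stands.
- The arm moves only by the tool servo_tool, never from a script. Its argument "motion" is a list of rows, each a list of 7 numbers: the opening, from 0 (shut) to 1 (fully open), then the shift along the tool's x, y, z in m, then the turn, a rotation vector about the tool's x, y, z in degrees. In form: [[fingers, tx, ty, tz, rx, ry, rz], ...]. A call has 1 to 20 rows; each row is the pose to reach, as a shift and turn from the pose commanded when the call began, along the tool's axes at that moment; what a row does not reach only later rows make up. A row lasts 1/8 s, in which the tool goes at most 62.5 mm and 10.7 degrees, less where a joint would pass 70% of its speed; a pose out of reach is approached as far as the arm can. A call with a gripper value outside its range is refused whole. The fingers move at their own pace and stop on an object; "grip_force" is the grip in N (left out, the last holds). Time passes only in rows, so rows that repeat a pose let the fingers close. It gives the time, the measured TCP pose, the force and the opening at its end, in the units of the state.
- monitor.get_obs(): the state, without advancing time (a new reading comes with each control period).
- eyes.camera(name): name is "scene" or "top"; returns (picture, depth): 384x512x3 uint8, blue, green, red; 384x512 float32, m along the optical axis (not along the pixel's ray), 0 where there is no reading.
- eyes.camera_info(name): a dict with "intrinsics" (3x3 intrinsics, pixels), "extrinsics" (4x4, takes a point from world to camera coordinates). Camera axes: x right, y down, z forward; pixel columns grow to the right and rows downward; lengths in m; the calibration is good to about 2 mm. A picture is of the moment at which its call begins. camera_info takes no time and is no camera call.
- ticket.hand_in(): hands the job in, once; it reports no verdict.
Trained networks look in the newest picture that a camera, given by its name, has taken for a name from the list of things; names that differ only in an ending like _2 or _b are one class to them, and where a whole thing is asked for, a point or a joint stands for the part that bears it (a point fixed in the world has none). Each returns a list of dicts, best first, with "confidence" (0 to 1); they miss things now and then, are a little off and sometimes report something else, mostly with a low value. They report only what shows in the picture. A call takes as long as a camera call. They do not tell look-alikes from the thing itself.
- models.boxes_of(camera, thing): "point" ([x, y, z] in m, in the coordinates of the camera as it stood for that picture, good to about 4 mm: the middle of the surface that is visible of it).
The state is a dict: "clock": time; "joint_pos": joint angles; "joint_velocities": joint speeds; "tau": joint torques, N m; "position": TCP position; "ee_rot": TCP orientation; "ft_force": force on the tool from outside, world axes, zero at the start; "torque": the same for the moment, N m; "grip_width": opening from 0.0 (shut) to 1.0 (fully open).
Only numpy, scipy, OpenCV 4.12 (cv2) and the standard library are available. Lean on these libraries where they do the work, as an engineer would, in place of code of your own. Each camera call takes 0.05 s, during which the arm holds its last target. There are 200 camera calls.

## Working session

There is one attempt and no reset: what is moved stays moved. The work goes in short steps, Python scripts to look and compute and a tool call to move; the robot and the scene stay as the last step left them, time stands still between calls to the robot, and variables do not carry over. Pictures are saved under pics/ and viewed, about 8 in all and at most 12, crops included, and the job is handed in when it is done.

Besides the shell and the picture viewer there is one more tool, called after "Emit:" as a command line: name --pt "numbers of a row" for each row, then --argument value for the rest. servo_tool: Moves the arm, as the interface text tells. Its arguments: {"type":"object","properties":{"motion":{"type":"array"},"grip_force":{"type":"number"}},"required":["motion"]}

```bash
mkdir -p pics; ls; cat > h.py <<'E'
import numpy as np, cv2
from workcell import monitor, eyes, ticket, models
def cam(n):
    p,d=eyes.camera(n); i=eyes.camera_info(n)
    return p,d,np.array(i["intrinsics"]),np.array(i["extrinsics"])
def w(pc,E): return (np.linalg.inv(E)@np.r_[pc,1])[:3]
def px(P,K,E):
    c=E@np.r_[P,1]; u=K@c[:3]; return u[:2]/u[2]
def unproj(u,v,d,K,E):
    return w(np.linalg.inv(K)@np.array([u,v,1.])*d,E)
def cloud(d,K,E):
    v,u=np.indices(d.shape); r=np.stack([u,v,np.ones_like(u)],-1)@np.linalg.inv(K).T*d[...,None]
    return (r-E[:3,3])@E[:3,:3]
E
python3 - <<'E'
from h import *
np.set_printoptions(precision=4,suppress=True)
ims=[]
for n in("scene","top"):
    p,d,K,E=cam(n); np.savez(n+".npz",p=p,d=d,K=K,E=E); ims.append(p)
    print(n,"cam at",np.linalg.inv(E)[:3,3],K[0,0])
    for t in("disc_center","plain_center","tray","tester","seat","spigot_top"):
        for b in models.boxes_of(n,t)[:3]:
            P=w(b["point"],E); print(t,round(b["confidence"],2),P,px(P,K,E))
    cv2.imwrite(f"pics/{n}0.png",cv2.resize(p,(800,600)))
o=monitor.get_obs();print(o)
E
```

```text
pics
scene cam at [ 1.1955 -0.2354  0.6113] 406.44605587547017
disc_center 0.93 [ 0.5758 -0.2112  0.0172] [164.192  268.7247]
disc_center 0.89 [ 0.5108 -0.0327  0.0099] [239.7814 235.6105]
disc_center 0.88 [ 0.6985 -0.0353  0.0085] [265.8694 297.4157]
plain_center 0.55 [ 0.4462 -0.2012  0.0154] [161.1668 229.5118]
tray 0.61 [ 0.5209 -0.2112  0.0023] [161.4867 256.2694]
tester 0.94 [0.6815 0.2605 0.105 ] [403.7003 225.6887]
seat 0.84 [0.6767 0.2612 0.1023] [402.2986 225.2456]
spigot_top 0.63 [0.6794 0.2641 0.1059] [404.7021 224.4049]
top cam at [0.3695 0.0144 0.8941] 360.2916418553064
disc_center 0.88 [ 0.5637 -0.2088  0.0132] [342.8469 163.8833]
disc_center 0.88 [ 0.2707 -0.2469  0.0088] [360.4561 284.4722]
disc_center 0.81 [ 0.5093 -0.0245  0.0105] [268.7635 184.2399]
plain_center 0.63 [ 0.5658 -0.2086  0.0131] [342.7769 163.0911]
tray 0.62 [ 0.4977 -0.2035  0.0063] [340.4966 190.3996]
tester 0.59 [0.6086 0.3149 0.1071] [120.823  131.4338]
seat 0.92 [0.6128 0.3063 0.1054] [125.0248 129.9548]
spigot_top 0.62 [0.6138 0.3109 0.1061] [122.912  129.3877]
spigot_top 0.17 [ 0.5007 -0.202   0.008 ] [340.0508 189.1139]
{'clock': 0.7, 'joint_pos': array([-1.2366,  0.3322, -0.0647,  1.4601,  0.0216,  1.3499, -0.0885]), 'joint_velocities': array([ 0.0002,  0.0003, -0.0016, -0.0006, -0.0004,  0.0004, -0.0018]), 'tau': array([ -0.0004, -62.5097,   0.0487, -39.1766,   0.0163,   0.002 ,
         0.    ]), 'position': array([0.2183, 0.5857, 0.2314]), 'ee_rot': array([ 0.8214,  0.5704,  0.    , -0.    ]), 'ft_force': array([ 0.3599,  0.5288, -0.123 ]), 'torque': array([-0.0532, -0.0573,  0.0516]), 'grip_width': 0.9983557302699423}
```

View pics/scene0.png

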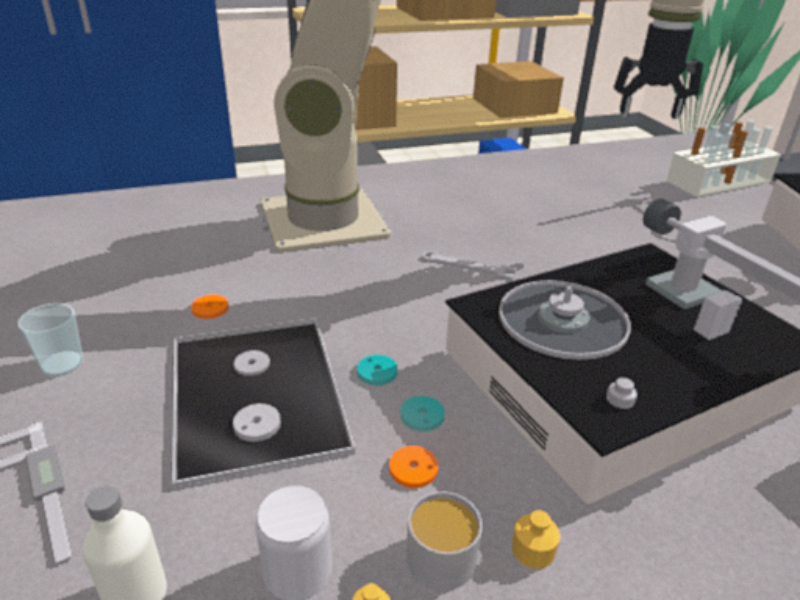

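View pics/top0.png

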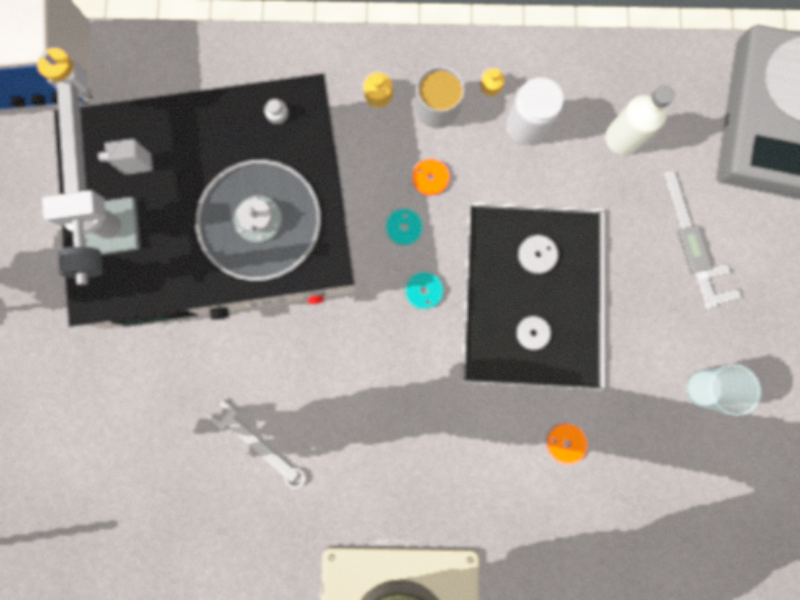

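Candidates for the disc: top-view (800 px scale) grey (538,254) and grey (533,333) in the tray. Orange (431,176), orange (567,443) and turquoise (404,226), (424,290) lie outside it. The grey one at (538,254) is the bigger one and shows two holes. I'll confirm with enlarged, rectified crops of it and of the spindle.

```bash
cat >> h.py <<'E'
def rect(p,K,E,c,z,half,n=300):
    # world patch at height z: image up=+x, left=+y
    s=half*2/n; j,i=np.indices((n,n)); X=c[0]+half-(j+.5)*s; Y=c[1]+half-(i+.5)*s
    P=np.stack([X,Y,np.full_like(X,z),np.ones_like(X)],-1)@E.T
    q=P[...,:3]@K.T; q=(q[...,:2]/q[...,2:]).astype(np.float32)
    return cv2.remap(p,q[...,0],q[...,1],cv2.INTER_CUBIC)
def ld(n):
    a=np.load(n+".npz"); return a["p"],a["d"],a["K"],a["E"]
E
python3 - <<'E'
from h import *
np.set_printoptions(precision=4,suppress=True)
rows=[]
for n in("top","scene"):
    p,d,K,E=ld(n); C=cloud(d,K,E)
    def st(m,l): 
        q=C[m]; print(n,l,m.sum(),q.mean(0) if len(q) else '',q.min(0) if len(q) else '',q.max(0) if len(q) else '')
    g=p.min(-1)
    near=lambda c,r:np.hypot(C[...,0]-c[0],C[...,1]-c[1])<r
    for nm,c,z in(("disc",(.567,-.209),.013),("plain",(.44,-.205),.010)):
        m=near(c,.045)&(g>110)&(d>0); st(m,nm)
        if m.sum()>5:
            u=np.argwhere(m)[:,::-1].astype(np.float32)
            hull=cv2.convexHull(u).reshape(-1,2)
            W=[]
            for a in hull:   # ray to plane z
                o=np.linalg.inv(E)[:3,3]; r=unproj(a[0],a[1],1,K,E)-o; W.append((o+r*(z-o[2])/r[2])[:2])
            print("  circle",cv2.minEnclosingCircle(np.array(W,np.float32)))
    m=near((.635,.237),.1)&(C[...,2]>.12)&(C[...,2]<.18); st(m,"spindle")
    m=near((.635,.237),.1)&(C[...,2]>.131)&(C[...,2]<.139); st(m,"flange")
    m=near((.635,.237),.1)&(C[...,2]>.143)&(C[...,2]<.16); st(m,"spigot")
    m=(C[...,2]>.1)&(C[...,2]<.108)&(C[...,1]>.0)&(C[...,0]>.4)&(d>0)&(p.max(-1)<80)
    r=cv2.minAreaRect(C[m][:,:2].astype(np.float32)); print("plate",r)
    rows.append(np.hstack([rect(p,K,E,(.567,-.209),.013,.05,266),rect(p,K,E,(.638,.238),.135,.05,266),rect(p,K,E,(.638,.238),.157,.05,266)]))
cv2.imwrite("pics/rect.png",np.vstack(rows))
E
```

```text
top disc 513 [ 0.5681 -0.2114  0.0126] [ 0.5379 -0.245   0.0005] [ 0.602  -0.1805  0.0193]
  circle ((0.5679838061332703, -0.21146336197853088), 0.03274489566683769)
top plain 392 [ 0.4421 -0.2028  0.0098] [ 0.4166 -0.232   0.001 ] [ 0.4694 -0.1761  0.0162]
  circle ((0.44215914607048035, -0.2027539610862732), 0.027850722894072533)
top spindle 360 [0.5875 0.2133 0.137 ] [0.5619 0.191  0.1205] [0.612  0.2386 0.1589]
top flange 307 [0.5882 0.2134 0.1358] [0.5663 0.1914 0.1311] [0.612  0.2358 0.139 ]
top spigot 27 [0.5876 0.2133 0.1531] [0.5836 0.2095 0.144 ] [0.5924 0.218  0.1589]
plate ((0.6246803998947144, 0.3001199960708618), (0.32502442598342896, 0.4029451012611389), 9.573963165283203)
scene disc 563 [ 0.5722 -0.2113  0.0121] [ 0.5377 -0.2415  0.0023] [ 0.5991 -0.1804  0.0162]
  circle ((0.5724242925643921, -0.21027903258800507), 0.03361881896853447)
scene plain 280 [ 0.4453 -0.2024  0.0094] [ 0.4146 -0.2274  0.0015] [ 0.4684 -0.1759  0.0132]
  circle ((0.44554564356803894, -0.20172199606895447), 0.02813624031841755)
scene spindle 303 [0.5941 0.2092 0.1357] [0.5685 0.189  0.12  ] [0.6121 0.2348 0.1581]
scene flange 203 [0.593  0.2101 0.1351] [0.5685 0.189  0.1313] [0.6116 0.2348 0.1387]
scene spigot 32 [0.5914 0.2113 0.1513] [0.5867 0.2066 0.1432] [0.5948 0.2166 0.1581]
plate ((0.6267974376678467, 0.299089640378952), (0.32502755522727966, 0.4052691161632538), 9.62807846069336)
```

View pics/rect.png

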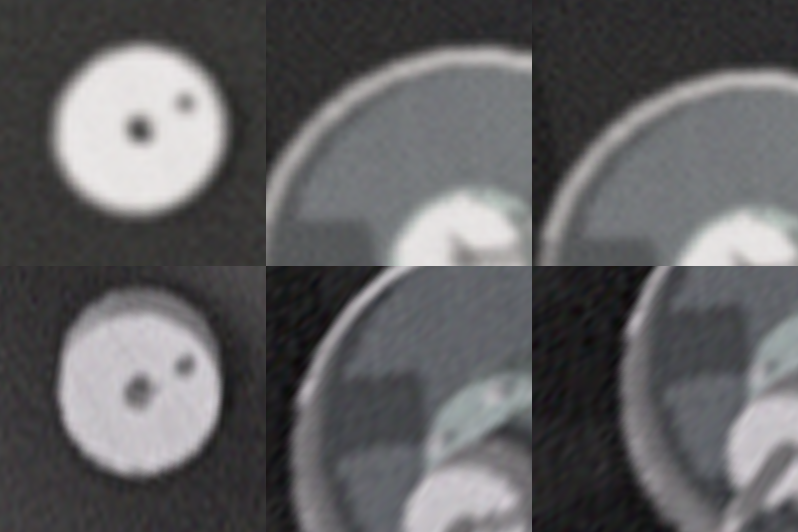

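The left crops show the disc with a centre hole (139,129) and a smaller drive hole (185,102). They are 20.1 mm apart, heading about -60° in the world, so this is the wanted disc. The spindle is off-centre in its crops, near (0.589, 0.212), so I'll recentre on it.

```bash
python3 - <<'E'
from h import *
rows=[]
for n in("top","scene"):
    p,d,K,E=ld(n)
    L=[]
    for z in(.135,.157):
        r=rect(p,K,E,(.589,.212),z,.03,300)
        L.append(cv2.convertScaleAbs(r,alpha=1.5,beta=-120))
    rows.append(np.hstack(L))
cv2.imwrite("pics/rect2.png",np.vstack(rows))
E
```

```text
(no output)
```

View pics/rect2.png

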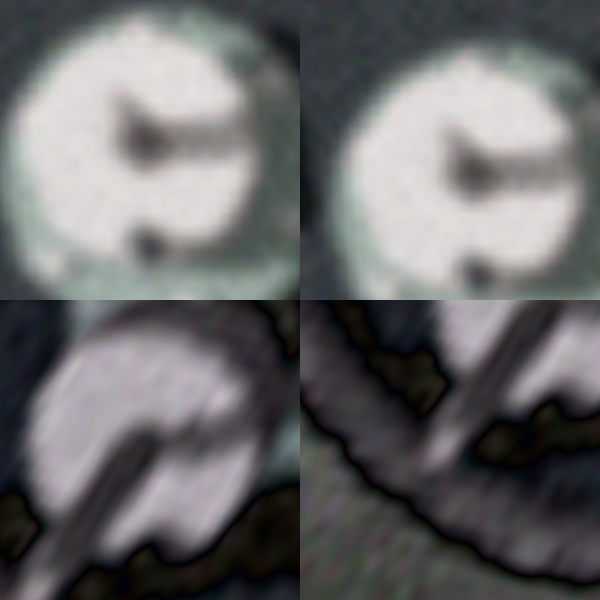

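The top crops show the spigot base near (145,143) in the z=0.135 patch and the drive pin near (150,245), on the robot side of the flange. The scene crop has the pin near (165,535). Both put the pin at a world angle of about 189°, close to the tester's -x. I'll move above the disc now at yaw 55°, so the needed turn of about -111° stays inside the wrist range.

Emit:
servo_tool --pt "1 0 0 -0.03 0 0 0" --pt "1 -0.03 0.03 -0.05 0 0 0" --pt "1 -0.065 0.063 -0.05 0 0 0" --pt "1 -0.1 0.097 -0.05 0 0 0" --pt "1 -0.14 0.136 -0.05 0 0 0" --pt "1 -0.18 0.175 -0.05 0 0 0" --pt "1 -0.22 0.214 -0.05 0 0 0" --pt "1 -0.26 0.253 -0.05 0 0 3" --pt "1 -0.3 0.292 -0.05 0 0 5" --pt "1 -0.34 0.331 -0.05 0 0 7" --pt "1 -0.38 0.37 -0.05 0 0 9" --pt "1 -0.42 0.41 -0.03 0 0 11" --pt "1 -0.46 0.45 0 0 0 13" --pt "1 -0.5 0.49 0.03 0 0 14.6" --pt "1 -0.54 0.53 0.06 0 0 14.6" --pt "1 -0.58 0.565 0.09 0 0 14.6" --pt "0.87 -0.61 0.592 0.12 0 0 14.6" --pt "0.87 -0.624 0.607 0.14 0 0 14.6" --pt "0.87 -0.624 0.607 0.15 0 0 14.6" --pt "0.87 -0.624 0.607 0.15 0 0 14.6" --grip_force 30

```text
clock: 3.2
position: [0.5688, -0.2098, 0.0809]
ee_rot: [0.887, 0.462, -0.0, -0.001]
ft_force: [0.4, 0.2, -0.1]
grip_width: 0.872
```

```bash
python3 - <<'E'
from h import *
# circle match of known radii in rectified views
def match(n,z,c,r,rng=.008,half=.045,N=900):
    p,d,K,E=ld(n); g=cv2.GaussianBlur(rect(p,K,E,c,z,half,N).min(-1).astype(np.float32),(0,0),6)
    s=2*half/N; t=np.linspace(0,2*np.pi,180,endpoint=False); best=[]
    def samp(x,y,rr):
        i=np.clip(((c[1]+half-(y+rr*np.sin(t)))/s).astype(int),0,N-1); j=np.clip(((c[0]+half-(x+rr*np.cos(t)))/s).astype(int),0,N-1); return g[j,i]
    for x in np.arange(c[0]-rng,c[0]+rng,.0005):
        for y in np.arange(c[1]-rng,c[1]+rng,.0005):
            best.append((np.clip(samp(x,y,r-.0015)-samp(x,y,r+.0015),0,40).mean(),x,y))
    return np.round(max(best),4)
for n in("top","scene"):
    print(n,"flange",match(n,.135,(.591,.213),.023),"dripTop",match(n,.113,(.591,.213),.088,half=.1),
      "disc",match(n,.013,(.569,-.2115),.030))
E
```

```text
top flange [30.2416  0.5905  0.215 ] dripTop [39.6663  0.589   0.214 ] disc [40.     0.57  -0.211]
scene flange [33.3181  0.59    0.2135] dripTop [32.7402  0.5905  0.2135] disc [39.2251  0.5685 -0.21  ]
```

Emit:
servo_tool --pt "0.87 0 0 0.03 0 0 0" --pt "0.87 0 0 0.055 0 0 0" --pt "0.87 0 0 0.07 0 0 0" --pt "0.87 0 0 0.078 0 0 0" --pt "0.87 0 0 0.078 0 0 0"

```text
clock: 3.82
position: [0.5693, -0.2108, 0.0036]
ee_rot: [0.887, 0.462, 0.0, -0.0]
ft_force: [-0.4, -0.2, -0.2]
grip_width: 0.87
```

```bash
python3 - <<'E'
from h import *
o=monitor.get_obs(); print(o["position"],o["ft_force"])
p,d,K,E=cam("scene"); u=px([.569,-.211,.02],K,E).astype(int)
cv2.imwrite("pics/g.png",cv2.resize(p[u[1]-60:u[1]+40,u[0]-70:u[0]+70],None,fx=5,fy=5,interpolation=cv2.INTER_CUBIC))
E
```

```text
[ 0.56932441 -0.21075558  0.00360497] [-0.35453133 -0.19807196 -0.21050699]
```

View pics/g.png

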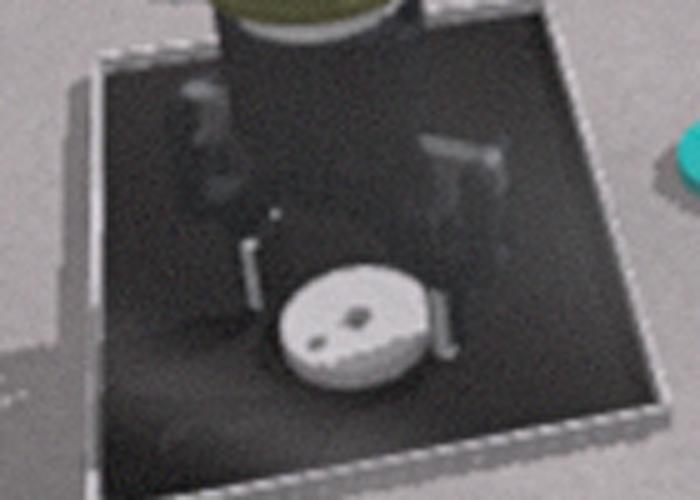

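The fingers stand either side of the disc, the right pad near (440,325) and the left near (250,275), with the disc centred at (355,320). I'll close.

Emit:
servo_tool --pt "0.65 0 0 0 0 0 0" --pt "0.5 0 0 0 0 0 0" --pt "0.3 0 0 0 0 0 0" --pt "0.3 0 0 0 0 0 0" --pt "0.3 0 0 0 0 0 0" --grip_force 40

```text
clock: 4.5
position: [0.5696, -0.2115, 0.0047]
ee_rot: [0.887, 0.461, 0.001, 0.0]
ft_force: [-3.8, 1.3, 8.4]
grip_width: 0.668
```

Emit:
servo_tool --pt "0.3 0 0 -0.003 0 0 0" --pt "0.3 0 0 -0.015 0 0 0" --pt "0.3 0 0 -0.04 0 0 0" --pt "0.3 0 0 -0.08 0 0 0" --pt "0.3 0 0 -0.12 0 0 0" --pt "0.3 0 0 -0.14 0 0 0" --pt "0.3 0 0 -0.14 0 0 0"

```text
clock: 5.38
position: [0.5697, -0.2111, 0.1443]
ee_rot: [0.887, 0.461, 0.001, 0.001]
ft_force: [-0.4, -0.2, -2.1]
grip_width: 0.669
```

```bash
python3 - <<'E'
from h import *
np.set_printoptions(precision=4,suppress=True)
o=monitor.get_obs(); print(o["position"],o["ft_force"],o["torque"],o["grip_width"],o["joint_pos"])
p,d,K,E=cam("scene"); u=px([.569,-.211,.15],K,E).astype(int)
C=cloud(d,K,E); m=(np.hypot(C[...,0]-.569,C[...,1]+.211)<.029)&(C[...,2]>.11)&(C[...,2]<.19)&(p.min(-1)>120)
q=C[m]; print(len(q),q.mean(0),np.percentile(q[:,2],[5,50,95]))
A=np.c_[q[:,:2]-q[:,:2].mean(0),np.ones(len(q))]; print(np.linalg.lstsq(A,q[:,2],rcond=None)[0])
cv2.imwrite("pics/lift.png",cv2.resize(p[u[1]-50:u[1]+50,u[0]-70:u[0]+70],None,fx=5,fy=5,interpolation=cv2.INTER_CUBIC))
E
```

```text
[ 0.5697 -0.2111  0.1443] [-0.3972 -0.2287 -2.1389] [0.0558 0.0291 0.0004] 0.6689133422544772 [-0.2638  0.4136  0.6931  1.6525 -0.2828  1.1759  1.4566]
404 [ 0.5704 -0.2141  0.1521] [0.15   0.1522 0.1536]
[-0.0044  0.007   0.1521]
```

View pics/lift.png

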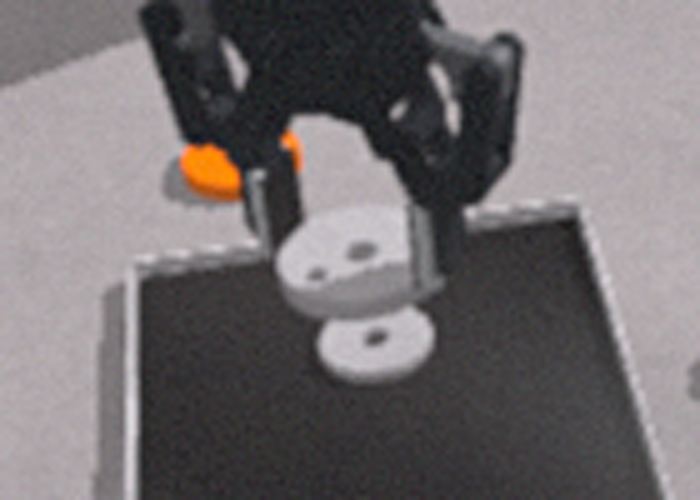

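The disc is held level: top at 0.152, so its underside is about 1.7 mm below the TCP. The plain disc is undisturbed behind it. Next I carry it above the spigot with the hole about 12° short of the pin.

Emit:
servo_tool --pt "0.3 0.003 -0.002 -0.02 0 0 3" --pt "0.3 0.012 -0.008 -0.036 0 0 8" --pt "0.3 0.03 -0.019 -0.036 0 0 14" --pt "0.3 0.055 -0.035 -0.036 0 0 21" --pt "0.3 0.085 -0.054 -0.036 0 0 28" --pt "0.3 0.117 -0.074 -0.036 0 0 36" --pt "0.3 0.149 -0.095 -0.036 0 0 44" --pt "0.3 0.181 -0.115 -0.036 0 0 52" --pt "0.3 0.213 -0.135 -0.036 0 0 60" --pt "0.3 0.245 -0.156 -0.036 0 0 68" --pt "0.3 0.275 -0.175 -0.036 0 0 76" --pt "0.3 0.303 -0.193 -0.036 0 0 83" --pt "0.3 0.326 -0.207 -0.036 0 0 90" --pt "0.3 0.343 -0.218 -0.036 0 0 95" --pt "0.3 0.353 -0.225 -0.036 0 0 98" --pt "0.3 0.358 -0.228 -0.036 0 0 99" --pt "0.3 0.3585 -0.228 -0.036 0 0 99" --pt "0.3 0.3585 -0.228 -0.036 0 0 99" --pt "0.3 0.3585 -0.228 -0.036 0 0 99"

```text
clock: 7.8
position: [0.5884, 0.2127, 0.1793]
ee_rot: [0.927, -0.375, 0.0, -0.0]
ft_force: [-0.0, -0.1, -2.7]
grip_width: 0.664
```

```bash
python3 - <<'E'
from h import *
from scipy.spatial.transform import Rotation as R
np.set_printoptions(precision=4,suppress=True)
o=monitor.get_obs(); T=o["position"]; print(o["clock"],T,o["ft_force"],o["torque"],o["grip_width"],o["joint_pos"]); M=R.from_quat(o["ee_rot"]).as_matrix(); print("yaw",np.degrees(np.arctan2(M[1,0],M[0,0])),M[:,2])
L=[]
for n in("scene","top"):
    p,d,K,E=cam(n); np.savez(n+"1.npz",p=p,d=d,K=K,E=E); L.append(rect(p,K,E,T,T[2]+.0083,.04,380))
cv2.imwrite("pics/over.png",np.hstack(L))
E
```

```text
7.8 [0.5884 0.2127 0.1793] [-0.0475 -0.1327 -2.7261] [-0.0143  0.0338  0.0387] 0.6640230296070609 [-1.0796  0.4841  0.8933  1.567  -0.3885  1.2782 -0.8983]
yaw -44.0717336429498 [ 0.      0.0001 -1.    ]
```

View pics/over.png

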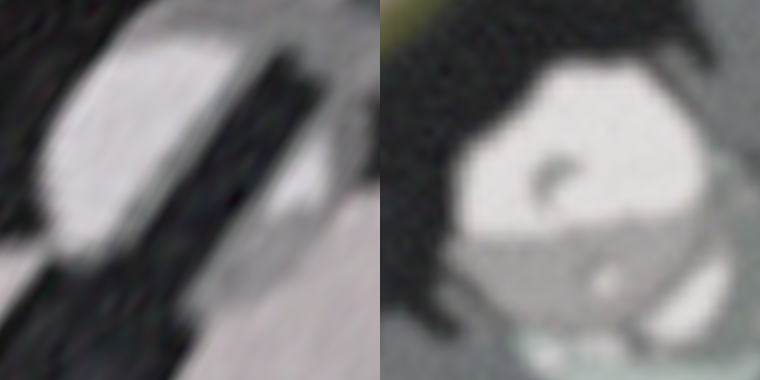

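In the top crop the disc is centred on the tool at about (574,189), with the drive hole at (608,278) heading near 200°, as planned. The scene crop is mostly hidden by the fingers. I'll nudge and lower it slowly, checking the force.

Emit:
servo_tool --pt "0.3 0 -0.0014 0.006 0 0 0" --pt "0.3 0 -0.0014 0.013 0 0 0" --pt "0.3 0 -0.0014 0.018 0 0 0" --pt "0.3 0 -0.0014 0.02 0 0 0" --pt "0.3 0 -0.0014 0.0215 0 0 0" --pt "0.3 0 -0.0014 0.0215 0 0 0"

```text
clock: 8.65
position: [0.5893, 0.2144, 0.1578]
ee_rot: [0.927, -0.375, 0.0, -0.0]
ft_force: [0.0, -0.2, -1.9]
grip_width: 0.665
```

Emit:
servo_tool --pt "0.3 0 0 0.001 0 0 0" --pt "0.3 0 0 0.002 0 0 0" --pt "0.3 0 0 0.003 0 0 0" --pt "0.3 0 0 0.003 0 0 0"

```text
clock: 9.15
position: [0.5893, 0.2142, 0.1549]
ee_rot: [0.927, -0.375, 0.0, 0.0]
ft_force: [-1.1, -0.6, -0.8]
grip_width: 0.665
```

Emit:
servo_tool --pt "0.3 0 0 0.001 0 0 0" --pt "0.3 0 0 0.002 0 0 0" --pt "0.3 0 0 0.003 0 0 0" --pt "0.3 0 0 0.003 0 0 0"

```text
clock: 9.65
position: [0.5892, 0.2139, 0.1516]
ee_rot: [0.927, -0.375, -0.0, 0.0]
ft_force: [-1.5, -3.6, -1.4]
grip_width: 0.666
```

Emit:
servo_tool --pt "0.3 0.0003 0.0009 0 0 0 0" --pt "0.3 0.0003 0.0009 0.001 0 0 0" --pt "0.3 0.0003 0.0009 0.002 0 0 0" --pt "0.3 0.0003 0.0009 0.003 0 0 0" --pt "0.3 0.0003 0.0009 0.004 0 0 0" --pt "0.3 0.0003 0.0009 0.005 0 0 0" --pt "0.3 0.0003 0.0009 0.006 0 0 0" --pt "0.3 0.0003 0.0009 0.006 0 0 0"

```text
clock: 10.65
position: [0.5888, 0.2137, 0.1457]
ee_rot: [0.927, -0.375, -0.0, -0.0]
ft_force: [0.1, -0.2, -2.4]
grip_width: 0.668
```

Emit:
servo_tool --pt "0.3 0 0 0.001 0 0 0" --pt "0.3 0 0 0.002 0 0 0" --pt "0.3 0 0 0.003 0 0 0" --pt "0.3 0 0 0.0035 0 0 0" --pt "0.3 0 0 0.004 0 0 0" --pt "0.3 0 0 0.004 0 0 0"

```text
clock: 11.4
position: [0.5889, 0.2136, 0.1418]
ee_rot: [0.927, -0.375, -0.0, -0.0]
ft_force: [-0.2, 1.0, -3.0]
grip_width: 0.665
```

Emit:
servo_tool --pt "0.3 0 0 0.0005 0 0 0" --pt "0.3 0 0 0.001 0 0 0" --pt "0.3 0 0 0.001 0 0 0"

```text
clock: 11.78
position: [0.589, 0.2137, 0.1411]
ee_rot: [0.927, -0.375, 0.0, -0.0]
ft_force: [-0.6, -0.0, 2.1]
grip_width: 0.667
```

The disc now rests on the pin with about 5 N, TCP at 0.141. I'll turn it under light pressure.

Emit:
servo_tool --pt "0.3 0 0 0.0005 0 0 1" --pt "0.3 0 0 0.0005 0 0 2.5" --pt "0.3 0 0 0.0005 0 0 4" --pt "0.3 0 0 0.0005 0 0 5.5" --pt "0.3 0 0 0.0005 0 0 7" --pt "0.3 0 0 0.0005 0 0 7"

```text
clock: 12.52
position: [0.5889, 0.2133, 0.1403]
ee_rot: [0.902, -0.431, 0.0, 0.0]
ft_force: [1.1, -4.0, 4.3]
grip_width: 0.665
```

Emit:
servo_tool --pt "0.3 0 0 0.0003 0 0 1.5" --pt "0.3 0 0 0.0003 0 0 3" --pt "0.3 0 0 0.0003 0 0 3"

```text
clock: 12.9
position: [0.5886, 0.214, 0.1397]
ee_rot: [0.891, -0.454, -0.0, -0.0]
ft_force: [0.4, -1.8, 1.5]
grip_width: 0.666
```

Emit:
servo_tool --pt "0.3 0 0 0.0005 0 0 1" --pt "0.3 0 0 0.001 0 0 2" --pt "0.3 0 0 0.001 0 0 2"

```text
clock: 13.28
position: [0.5885, 0.2139, 0.1386]
ee_rot: [0.883, -0.47, -0.0, 0.0]
ft_force: [1.0, -0.3, -1.9]
grip_width: 0.671
```

```bash
python3 - <<'E'
from h import *
np.set_printoptions(precision=4,suppress=True)
o=monitor.get_obs(); print(o["clock"],o["position"],o["ft_force"],o["torque"],2*np.degrees(np.arctan2(o["ee_rot"][1],o["ee_rot"][0])))
for n in("scene","top"):
    p,d,K,E=cam(n); C=cloud(d,K,E); m=(np.hypot(C[...,0]-.59,C[...,1]-.214)<.027)&(np.hypot(C[...,0]-.59,C[...,1]-.214)>.011)&(C[...,2]>.14)&(C[...,2]<.158)&(p.min(-1)>150)
    q=C[m]; A=np.c_[q[:,:2]-q[:,:2].mean(0),np.ones(len(q))]; print(n,len(q),q.mean(0),np.linalg.lstsq(A,q[:,2],rcond=None)[0])
E
```

```text
13.275 [0.5885 0.2139 0.1386] [ 0.9691 -0.2926 -1.9071] [-0.1275 -0.0237 -0.0038] -56.040915503305875
scene 99 [0.6016 0.223  0.1466] [-0.0147 -0.0224  0.1466]
top 283 [0.5848 0.2109 0.1477] [-0.0197 -0.0037  0.1477]
```

The resistance vanished and the disc sank below the pin's top, so the hole is over the pin. I'll lower it gently onto the seat.

Emit:
servo_tool --pt "0.3 0 0 0.0005 0 0 0" --pt "0.3 0 0 0.001 0 0 0" --pt "0.3 0 0 0.0015 0 0 0" --pt "0.3 0 0 0.0015 0 0 0"

```text
clock: 13.88
position: [0.5888, 0.2138, 0.1375]
ee_rot: [0.883, -0.47, -0.0, -0.0]
ft_force: [-1.7, 0.7, -1.3]
grip_width: 0.669
```

Emit:
servo_tool --pt "0.3 0 0 0.0005 0 0 0" --pt "0.3 0 0 0.001 0 0 0" --pt "0.3 0 0 0.0013 0 0 0" --pt "0.3 0 0 0.0013 0 0 0"

```text
clock: 14.38
position: [0.5888, 0.2138, 0.1369]
ee_rot: [0.883, -0.47, -0.0, -0.0]
ft_force: [-6.2, 0.7, 8.2]
grip_width: 0.667
```

```bash
cat > chk.py <<'E'
from h import *
np.set_printoptions(precision=4,suppress=True)
o=monitor.get_obs(); print(o["clock"],o["position"],o["ft_force"],o["torque"],o["grip_width"])
for n in("scene","top"):
    p,d,K,E=cam(n); np.savez(n+"2.npz",p=p,d=d,K=K,E=E)
    C=cloud(d,K,E); r=np.hypot(C[...,0]-.59,C[...,1]-.2138); m=(r<.028)&(r>.012)&(C[...,2]>.138)&(C[...,2]<.153)&(p.min(-1)>120)
    q=C[m]; A=np.c_[q[:,:2]-[.59,.2138],np.ones(len(q))]; print(n,len(q),q.mean(0),np.linalg.lstsq(A,q[:,2],rcond=None)[0])
E
python3 chk.py
```

```text
14.375 [0.5888 0.2138 0.1369] [-6.1612  0.7022  8.1547] [ 0.1618  1.2081 -0.0563] 0.6666076068621309
scene 132 [0.597  0.221  0.1453] [-0.0041 -0.0086  0.1454]
top 295 [0.5835 0.2106 0.1459] [ 0.     -0.0029  0.1459]
```

The disc lies level with its top at about 0.1455 (0.145 expected). I'll ease off the pressure and open.

Emit:
servo_tool --pt "0.3 0 0 -0.0005 0 0 0" --pt "0.3 0 0 -0.0007 0 0 0" --pt "0.7 0 0 -0.0007 0 0 0" --pt "0.74 0 0 -0.0007 0 0 0" --pt "0.85 0 0 -0.0007 0 0 0" --pt "0.95 0 0 -0.0007 0 0 0" --pt "0.95 0 0 -0.0007 0 0 0" --pt "0.95 0 0 -0.0007 0 0 0" --grip_force 20

```text
clock: 15.48
position: [0.5889, 0.2135, 0.1369]
ee_rot: [0.883, -0.47, 0.0, -0.0]
ft_force: [0.6, -0.0, 0.6]
grip_width: 0.948
```

Emit:
servo_tool --pt "0.95 0 0 -0.01 0 0 0" --pt "0.95 0 0 -0.03 0 0 0" --pt "0.95 0 0 -0.06 0 0 0" --pt "0.95 0 0 -0.1 0 0 0" --pt "0.95 0 0 -0.14 0 0 0" --pt "0.95 0.02 0.03 -0.16 0 0 0" --pt "0.95 0.0 0.06 -0.17 0 0 0" --pt "0.95 0.0 0.1 -0.17 0 0 0" --pt "0.95 0 0.14 -0.17 0 0 0" --pt "0.95 0 0.17 -0.17 0 0 0" --pt "0.95 0 0.17 -0.17 0 0 0"

```text
clock: 16.85
position: [0.4475, 0.1171, 0.3083]
ee_rot: [0.883, -0.47, -0.002, -0.003]
ft_force: [0.6, 0.0, 0.4]
grip_width: 0.951
```

```bash
python3 chk.py; python3 - <<'E'
from h import *
L=[]
for n in("scene","top"):
    p,d,K,E=ld(n+"2"); u=px([.59,.214,.14],K,E).astype(int); L.append(cv2.resize(p[u[1]-35:u[1]+35,u[0]-35:u[0]+35],(395,395),interpolation=cv2.INTER_CUBIC))
cv2.imwrite("pics/fin.png",np.hstack(L))
E
```

```text
16.85 [0.4475 0.1171 0.3083] [0.5721 0.0419 0.3553] [ 0.0304 -0.0189  0.0133] 0.950505878717412
scene 241 [0.592  0.213  0.1452] [-0.001   0.0051  0.1452]
top 0 [nan nan nan] [0. 0. 0.]chk.py:7: RuntimeWarning: Mean of empty slice.
  q=C[m]; A=np.c_[q[:,:2]-[.59,.2138],np.ones(len(q))]; print(n,len(q),q.mean(0),np.linalg.lstsq(A,q[:,2],rcond=None)[0])
  ret = um.true_divide(
```

View pics/fin.png

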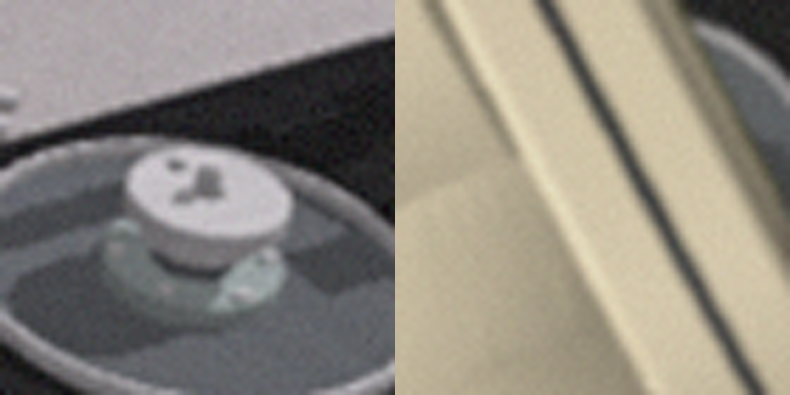

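The scene crop shows the disc flat on the flange at (210,200), with the spigot standing up through the centre hole at (208,182) and the drive hole at (178,162). The measured tilt is 0.005 or less; if the disc were riding on the pin it would be about 0.1. The top view is blocked by the arm. I'll hand in.

```bash
python3 -c "
from h import *
print(ticket.hand_in())"
```

```text
the job is handed in; nothing more can be done
None
```

The two-hole steel disc is mounted on the wear tester and released. I set it over the spigot, turned it about 12° under roughly 5–7 N until the drive hole dropped over the pin, then lowered it onto the seat. The job was handed in at about 17 s on the clock, against the 64 s limit.

- **Seating:** after release the disc's top measured 0.1452 m (0.145 m expected), with a slope of 0.005 or less. The drive hole and spigot showed where they should be in the scene view.
- **Forces:** the highest wrist force I read was about 10 N, as the disc met the seat. The gripper ended clear and open, with about 0.6 N residual at the wrist.
- **Plain disc:** it was still in place when I lifted the wanted disc, and I did not go near it after that.
- **Check that failed:** the final top-camera check gave nothing because the arm blocked its view, so the flatness result after release rests on the scene camera alone. Just before release both cameras had agreed, at 0.1454 m and 0.1459 m.

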